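# Close up the jar row on the market stall

## Task

Tidy the stall's display row: push the big jar and the metal tin back along the table, one into each gap of the row, until they rest against the wooden batten, the tin with its long side flush. Slide them only, never lift or tip them, and leave the three small jars of the row in place.

Things in the scene. Friction and masses are not known exactly. Their poses are not given: they have to be found in the camera images.
- batten: fixed wooden stop strip on the table, 660 mm long, 22 mm thick, 30 mm high. Origin on its front face (the side towards the robot) at table level, mid-length; its x axis points level away from the robot, square to the front face, its y axis runs along the strip to the robot's left. It may stand a little askew on the table
- big_jar: big round preserve jar, amber body with a blank paper band and a steel lid (lid 91 mm in diameter), 96 mm in diameter, 90 mm tall, 0.35 to 0.65 kg, loose, standing in front of one of the two gaps of the row. Origin at the centre of its underside, z up; x and y axes arbitrary. At the batten its origin lies 48 mm in front of the batten's front face
- tin: plain rectangular metal tin, closed, 90 mm (its x) by 120 mm (its y) by 60 mm high, 0.28 to 0.52 kg, loose, standing askew (up to 0.35 rad) in front of the other gap. Origin at the centre of its underside, z up; its +x long side faces the batten. Flush at the batten its origin lies 45 mm in front of the batten's front face
- small_jar_left: small preserve jar standing in the row against the batten (left end of the row as the robot sees it): same look as the big jar but 60 mm in diameter, 80 mm tall, about 0.25 kg, loose; leave it where it is. Origin at the centre of its underside.
- small_jar_middle: small preserve jar standing in the row against the batten (middle of the row; one gap, clear by 170 to 210 mm, lies on each side of it): same look as the big jar but 60 mm in diameter, 80 mm tall, about 0.25 kg, loose; leave it where it is. Origin at the centre of its underside.
- small_jar_right: small preserve jar standing in the row against the batten (right end of the row): same look as the big jar but 60 mm in diameter, 80 mm tall, about 0.25 kg, loose; leave it where it is. Origin at the centre of its underside.
There are look-alikes about, which are no part of the job. What is shaped like the big_jar but blue or yellow is not meant. What is shaped like the tin but purple is not meant.

How it is judged:
By the outcome, as a careful person would: the job done as asked, in the order asked, and still so for the second after the job is handed in, with the robot touching nothing.
It also fails if it takes over 58 s, if anything falls off the work surface, if the arm or the gripper's body presses on something with over 40 N, if the wrist force passes 120 N, or if a joint passes its speed limit or range.

## Robot

A 6-joint arm with a two-finger parallel gripper is mounted at the origin on the work surface. World frame = base frame: x ahead of the robot, y to its left, z up, the work surface at z = 0. Lengths are in m, angles in rad, forces in N, time in s.
With the tool pointing down it reaches from about 0.35 to 0.875 m from the base axis. Payload 4.2 kg.
Tool frame: the origin (TCP) lies midway between the tips of the shut fingers; the grasp point (between the pads) lies 19 mm behind it; z points along the fingers, y is the direction in which the jaws open and shut (so a half turn about z gives the same grasp; the last joint's range is limited). The gripper opens to 87 mm and grips with 3 to 60 N. Pads are 19 mm wide; open, the fingers measure 117 mm over their backs; the gripper's body (75 mm by 190 mm) begins 51 mm behind the grasp point.
Start: joints at [-0.968, 0.385, 0.008, 0, -1.194, -0.259], TCP at [0.211, -0.588, 0.223] pointing down, gripper open.
Joint ranges: [-3.14, 3.14], [-1.21, 2.06], [-1.07, 1.41], [-3.16, 2.05], [-2.99, -0.16], [-3.1, 3.1]. Speed limits (rad/s): [2.79, 2.79, 3.14, 3.14, 3.14, 3.14].

## Interface

Orientations are given as a rotation vector (axis times angle).
In Python, from bench import ctrl gives the robot as it stands. Calls block until the motion is done:
- ctrl.reach(position, orientation): joint-space move of the TCP to a pose.
- ctrl.servo_line(position, attitude=None, max_speed=0.15): straight line of the TCP; attitude=None keeps the orientation; max_speed is the mean speed in m/s.
- ctrl.goto_joints(angles): joint-space move.
- ctrl.move_gripper(opening, newtons=None): finger opening in m; newtons is the grip in N (None keeps the last); returns when the fingers have stopped.
- ctrl.sleep(seconds).
- ctrl.ik(position, orientation): joint angles nearest the present ones, or None.
- ctrl.get_obs(): the state.
- ctrl.capture(name): name is "scene" or "top" or "wrist"; returns a dict with "image" (420x560x3 uint8, red, green, blue), "fx", "fy", "cx", "cy" (pixels), "pose" (4x4, takes a point from camera to world coordinates). Camera axes: x right, y up, looking along -z (the intrinsics and any distortion apply to the point x, -y, -z); pixel columns grow to the right and rows downward; lengths in m; the calibration is good to about 2 mm. A picture is of the moment at which its call begins. There is no depth.
A pose or a line that the arm cannot do raises ctrl.Unreachable and nothing moves.
- ctrl.sign_off(): hands the job in, once; it reports no verdict.
The state is a dict: "time_s": time; "joint_positions": joint angles; "joint_velocities": joint speeds; "effort": joint torques, N m; "position": TCP position; "orientation": TCP orientation; "ft_force": force on the tool from outside, world axes, zero at the start; "wrist_torque": the same for the moment, N m; "finger_gap": finger opening in m.
Only numpy, scipy, OpenCV 4.12 (cv2) and the standard library are available. Lean on these libraries where they do the work, as an engineer would, in place of code of your own. Each camera call takes 0.05 s, during which the arm holds its last target. There are 200 camera calls.

## Working session

There is one attempt and no reset: what is moved stays moved. The work goes in short steps, each a Python script; the robot and the scene stay as the last script left them, time stands still between calls to the robot, and variables do not carry over. Pictures are saved under pics/ and viewed, about 8 in all and at most 12, crops included, and the job is handed in when it is done.

```bash
ls; mkdir -p pics; python3 - <<'E'
from bench import ctrl
import cv2,pickle
for n in ("top","scene"):
    c=ctrl.capture(n); cv2.imwrite(f"pics/{n}0.png",c["image"][:,:,::-1]); pickle.dump(c,open(f"{n}0.pkl","wb"))
    print(n,{k:v for k,v in c.items() if k!="image"})
print(ctrl.get_obs())
E
```

```text
pics
top {'fx': 412.36656658289814, 'fy': 412.36656658289814, 'cx': 280.48620717271575, 'cy': 212.8050553254146, 'pose': array([[-0.02085298,  0.99577299, -0.08945006,  0.4861893 ],
       [-0.99968579, -0.02201208, -0.01199113, -0.02217244],
       [-0.01390943,  0.0891719 ,  0.99591912,  0.8368884 ],
       [ 0.        ,  0.        ,  0.        ,  1.        ]])}
scene {'fx': 451.9084717888161, 'fy': 451.9084717888161, 'cx': 275.9199082723771, 'cy': 213.84524236705548, 'pose': array([[-0.15146748, -0.78457237,  0.60125186,  1.09313343],
       [ 0.98831765, -0.10980318,  0.10569521,  0.06953027],
       [-0.01690617,  0.61023721,  0.79203834,  0.72961169],
       [ 0.        ,  0.        ,  0.        ,  1.        ]])}
{'time_s': 0.1, 'joint_positions': array([-9.68398901e-01,  3.85479700e-01,  6.77173502e-03, -4.44983985e-04,
       -1.19398230e+00, -2.58598727e-01]), 'joint_velocities': array([-0.00093834, -0.00178803,  0.00365879,  0.00192307, -0.00147146,
       -0.00091029]), 'effort': array([-4.07982534e-04, -3.91691530e+01,  1.87934732e+01,  4.23186913e+00,
        1.34723273e-02, -6.90913430e-05]), 'position': array([ 0.21050663, -0.58791892,  0.22157109]), 'orientation': array([ 5.37056905e-01, -3.09492506e+00, -2.97429015e-03]), 'ft_force': array([ 0.28064151, -0.42374829, -0.2327632 ]), 'wrist_torque': array([-0.01363486,  0.0180507 , -0.00711052]), 'finger_gap': 0.08712462570444711}
```

View pics/top0.png

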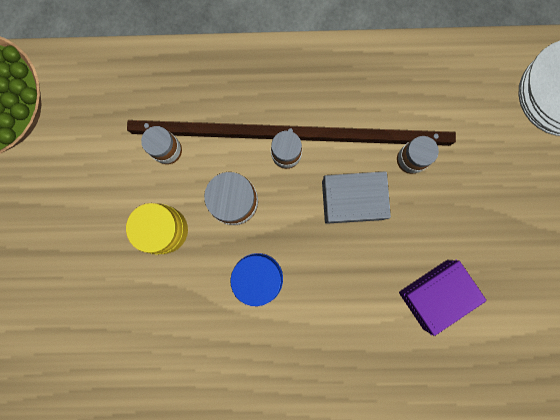

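View pics/scene0.png

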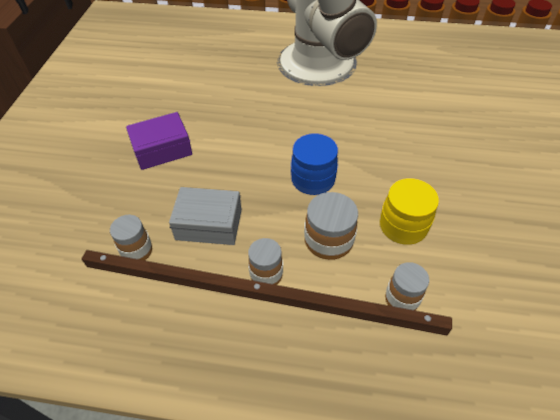

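Candidates for the big jar in the top view are steel-lidded (230,197), blue (256,280) and yellow (155,228). The steel-lidded one fits, since blue and yellow are excluded. For the tin, the grey box at (357,197) fits, and the purple one at (443,298) is a look-alike. I'll confirm both in an enlarged crop.

```bash
python3 - <<'E'
import cv2
i=cv2.imread("pics/top0.png")[110:240,190:460]
cv2.imwrite("pics/crop0.png",cv2.resize(i,(810-18,390-9),interpolation=cv2.INTER_CUBIC) if 0 else cv2.resize(i,None,fx=2.95,fy=2.95,interpolation=cv2.INTER_CUBIC))
i=cv2.imread("pics/top0.png")[110:270,115:295]
cv2.imwrite("pics/crop1.png",cv2.resize(i,None,fx=3.6,fy=3.6,interpolation=cv2.INTER_CUBIC))
E
```

```text
(no output)
```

View pics/crop0.png

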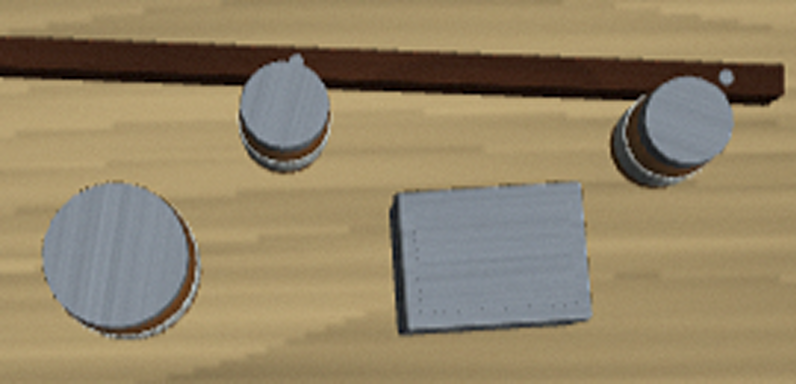

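View pics/crop1.png

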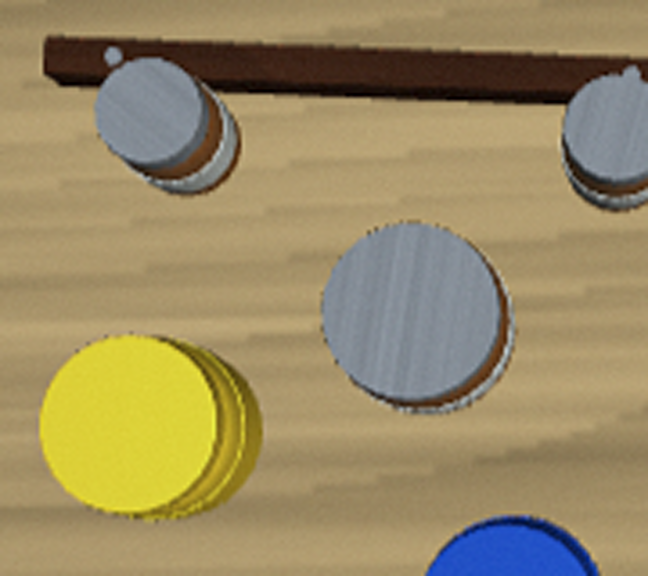

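Left to right, the crops show steel lids at (157,141), (287,146) and (423,151) for the row, and the big amber jar with its paper band at (229,196.5). The grey tin's top corners are (325,175), (387,172), (390,218) and (327,223). The batten's top front edge runs from (127.5,129.4) to (455.4,141.5). Both targets are confirmed.

```bash
cat > h.py <<'E'
import numpy as np
def ray(c,u,v,z):
    d=c["pose"][:3,:3]@np.array([(u-c["cx"])/c["fx"],-(v-c["cy"])/c["fy"],-1.0]); o=c["pose"][:3,3]
    return (o+d*(z-o[2])/d[2])[:2]
E
python3 - <<'E'
import pickle,numpy as np
from h import ray
np.set_printoptions(precision=4,suppress=True)
c=pickle.load(open("top0.pkl","rb"))
for n,u,v,z in [("big",229.1,196.5,.09),("bigR",254,196.5,.09),("L",156.7,141.1,.08),("M",286.6,145.6,.08),("R",423.2,151,.08),("blue",256.5,280,.09),("yel",151,228,.09)]: print(n,ray(c,u,v,z))
t=np.array([ray(c,*p,.06) for p in [(324.9,175.4),(386.6,172),(390,218.1),(327.3,222.9)]])
print("tin",t.mean(0),np.linalg.norm(np.roll(t,-1,0)-t,axis=1)); d=t[0]+t[3]-t[1]-t[2];print("tinyaw",np.arctan2(-d[0],d[1]))
d=t[0]+t[1]-t[2]-t[3];print("tinyaw2",np.arctan2(d[1],d[0]))
a,b=ray(c,127.5,129.4,.03),ray(c,455.4,141.5,.03)
d=a-b;print("batten",a,b,(a+b)/2,np.linalg.norm(d),"yaw",np.arctan2(-d[0],d[1]))
a,b=ray(c,127.5,120.3,.03),ray(c,455.4,132,.03);print("back",a,b)
c=pickle.load(open("scene0.pkl","rb"))
for n,u,v,z in [("big",332,218,.09),("L",410,281,.08),("M",265,255,.08),("R",129,233,.08)]: print("scene",n,ray(c,u,v,z))
E
```

```text
big [0.5853 0.0801]
bigR [0.5842 0.0346]
L [0.6946 0.2168]
M [ 0.6801 -0.0271]
R [ 0.6636 -0.2807]
blue [0.4332 0.0324]
yel [0.5307 0.2231]
tin [ 0.5828 -0.1586] [0.1174 0.088  0.1183 0.0907]
tinyaw 0.04366085392461474
tinyaw2 0.024005788764471434
batten [0.7339 0.2917] [ 0.693  -0.3623] [ 0.7134 -0.0353] 0.6553539836406138 yaw -0.06244899809759559
back [0.7526 0.292 ] [ 0.7122 -0.3635]
scene big [0.603  0.0839]
scene L [0.7056 0.2187]
scene M [ 0.6897 -0.0222]
scene R [ 0.6783 -0.2682]
```

Everything agrees within about 4 mm: row jars sit 30 mm off the batten, the gaps measure 184 and 194 mm, and the tin measures 118x89. Jar first, cradled behind between partly open fingers.

```bash
cat >> h.py <<'E'
from bench import ctrl
from scipy.spatial.transform import Rotation as Ro
O=np.array([.7134,-.0353]); PHI=-.0624
X=np.array([np.cos(PHI),np.sin(PHI)]); Y=np.array([-X[1],X[0]])
W=lambda x,y,z: np.r_[O+x*X+y*Y,z]          # batten frame -> world
y3=np.r_[Y,0.]; z3=np.array([0,0,-1.])
ROT=Ro.from_matrix(np.c_[np.cross(y3,z3),y3,z3]).as_rotvec()
def fx(): o=ctrl.get_obs(); return o["ft_force"][:2]@X, o["ft_force"]@np.r_[Y,0], o["ft_force"][2], o["time_s"]
def show(tag):
    import cv2,pickle
    for n in ("top","scene"):
        c=ctrl.capture(n); cv2.imwrite(f"pics/{n}_{tag}.png",c["image"][:,:,::-1]); pickle.dump(c,open(f"{n}_{tag}.pkl","wb"))
def push(x,y,x1,y1,xmax,z,lim=8):
    """coarse line to (x1,y1), then 2 mm steps until the batten resists"""
    ctrl.servo_line(W(x1,y1,z),max_speed=.04); print("coarse",np.round(fx(),1))
    while x1<xmax:
        x1+=.002; ctrl.servo_line(W(x1,y1,z),max_speed=.02); f=fx(); print(round(x1,3),np.round(f,1))
        if f[0]<-lim: break
    return x1
E
python3 - <<'E'
from h import *
ctrl.move_gripper(.06)
ctrl.reach(W(-.197,.107,.16),ROT)
ctrl.servo_line(W(-.197,.107,.03),max_speed=.08)
print(fx(),ctrl.get_obs()["position"],ctrl.get_obs()["finger_gap"]); show("1")
E
```

```text
(np.float64(-0.49917623389336097), np.float64(1.0483257109518578), np.float64(-0.3682386319292782), 5.2833) [0.52375525 0.08392523 0.03045334] 0.05995298698033165
```

View pics/scene_1.png

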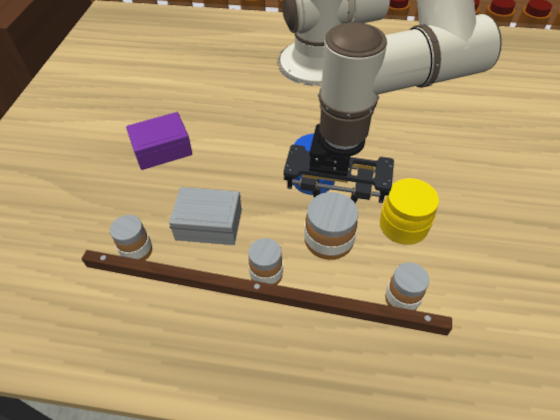

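The gripper is down behind the big jar with no contact, and nothing has moved. Pushing now.

```bash
python3 - <<'E'
from h import *
x=push(-.197,.107,-.107,.124,-.078,.03)
print(ctrl.get_obs()["finger_gap"])
ctrl.servo_line(W(x-.05,.124,.03),max_speed=.06)
ctrl.servo_line(W(x-.05,.124,.18),max_speed=.12)
ctrl.move_gripper(.085)
ctrl.reach(W(-.205,-.131,.16),ROT)
show("2"); print(fx())
E
```

```text
coarse [-5.9 -1.5  4.   7.8]
-0.105 [-6.6 -1.8  3.4  8.1]
-0.103 [-4.5 -0.6  2.   8.3]
-0.101 [-1.7 -1.3 -1.3  8.6]
-0.099 [-1.8 -0.8 -3.1  8.8]
-0.097 [-1.1  0.3 -1.5  9.1]
-0.095 [-3.7  0.7 -0.7  9.3]
-0.093 [-7.2  1.8  1.6  9.6]
-0.091 [-12.4   2.3   5.2   9.8]
0.06031855924372948
(np.float64(0.07455187186336645), np.float64(-0.46996643062885146), np.float64(0.3325358791709975), 14.075)
```

View pics/scene_2.png

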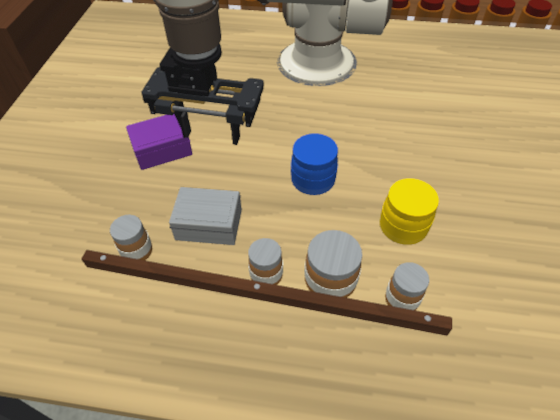

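The jar is at the batten, with contact force rising at x=-0.093 against a nominal -0.095, and its neighbours are untouched. Now the tin, pushed with both open fingers to square it up.

```bash
python3 - <<'E'
from h import *
ctrl.servo_line(W(-.205,-.131,.025),max_speed=.1); print(fx())
x=push(-.205,-.131,-.112,-.127,-.085,.025,lim=12)
print(ctrl.get_obs()["wrist_torque"])
ctrl.servo_line(W(x-.05,-.127,.025),max_speed=.08)
ctrl.servo_line(W(x-.05,-.127,.16),max_speed=.12)
ctrl.reach([.35,-.35,.25],ROT)
show("3"); print(fx())
import cv2
i=cv2.imread("pics/top_3.png")[105:240,115:465]
cv2.imwrite("pics/crop3.png",cv2.resize(i,None,fx=2.28,fy=2.28,interpolation=cv2.INTER_CUBIC))
i=cv2.imread("pics/scene_3.png")[175:340,75:460]
cv2.imwrite("pics/crop4.png",cv2.resize(i,None,fx=2.05,fy=2.05,interpolation=cv2.INTER_CUBIC))
E
```

```text
(np.float64(0.4763752582216128), np.float64(-0.1966904217372906), np.float64(-0.6430706583073985), 15.575)
coarse [-2.3 -0.5 -0.8 18. ]
-0.11 [-1.6 -0.8 -1.5 18.3]
-0.108 [-2.2 -0.7 -0.2 18.6]
-0.106 [-2.2  0.2  0.2 18.8]
-0.104 [-3.6 -0.8  1.5 19. ]
-0.102 [-3.8  0.8  2.  19.3]
-0.1 [-7.4  0.6  4.2 19.6]
-0.098 [-11.9   1.6   9.5  19.8]
-0.096 [-15.6   0.8  11.2  20. ]
[0.87828413 4.11852241 0.22473002]
(np.float64(-0.007119242849773332), np.float64(0.6058506304587568), np.float64(-0.16287461707773854), 23.3583)
```

View pics/crop3.png

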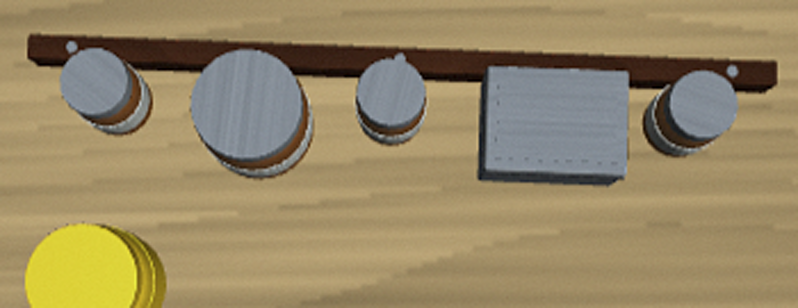

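View pics/crop4.png

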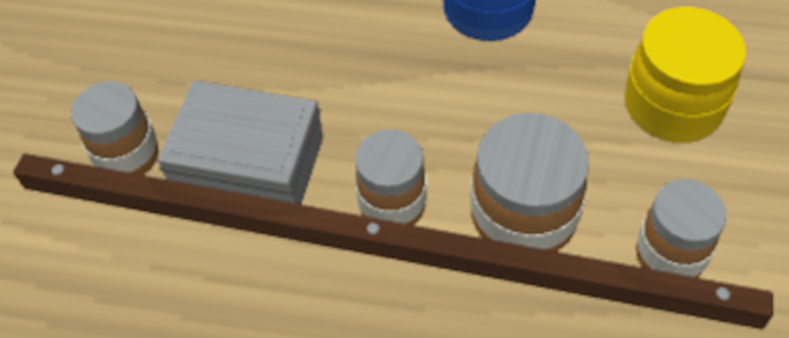

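The tin looks flush and the row intact. There's plenty of time left, so I'll give the tin one centred nudge with shut fingers so the batten itself squares it, then measure.

```bash
python3 - <<'E'
from h import *
import cv2
ctrl.move_gripper(0.0)
ctrl.reach(W(-.15,-.129,.14),ROT)
ctrl.servo_line(W(-.15,-.129,.025),max_speed=.1)
x=push(0,0,-.106,-.129,-.088,.025,lim=12)
ctrl.servo_line(W(x-.05,-.129,.025),max_speed=.08)
ctrl.servo_line(W(x-.05,-.129,.16),max_speed=.12)
ctrl.reach([.35,-.35,.25],ROT)
show("4"); print(fx())
import pickle
for t in ("0","3","4"):
    c=pickle.load(open(f"top_{t}.pkl" if t!="0" else "top0.pkl","rb")); im=c["image"][:,:,::-1].copy()
    hsv=cv2.cvtColor(im,cv2.COLOR_BGR2HSV); m=((hsv[...,1]<75)&(hsv[...,2]>95)).astype(np.uint8)
    n,l,s,ce=cv2.connectedComponentsWithStats(m)
    for k in range(1,n):
        x,y,w,h,a=s[k]
        if 100<y+h/2<240 and a>400 and 130<x+w/2<460:
            if a>2200:
                cn=max(cv2.findContours((l==k).astype(np.uint8),0,1)[0],key=len)[:,0,:].astype(float)
                out=[]
                for sel in (cn[:,1]<y+h/2,cn[:,1]>y+h/2):
                    p=cn[sel&(cn[:,0]>x+9)&(cn[:,0]<x+w-9)]
                    q=np.array([ray(c,*u,.06) for u in p]); f=np.polyfit(q[:,1],q[:,0],1); out.append(-np.arctan(f[0]))
            else: out=[]
            p=ray(c,*ce[k],.06 if w>58 else (.09 if w>45 else .08))-O
            print(t,"w,h",w,h,a,"batten xy",np.round([p@X,p@Y],4),"edge yaws",np.round(out,3))
    d=(im.max(2)<75)[100:145,135:450]; d=[(u+135,np.flatnonzero(d[:,u])[0]+100) for u in range(315) if d[:,u].any()]
    q=np.array([ray(c,u,v,.03) for u,v in d]); f=np.polyfit(q[:,1],q[:,0],1); r=np.abs(q[:,0]-np.polyval(f,q[:,1]))<.004
    f=np.polyfit(q[r,1],q[r,0],1); print(t,"batten back-edge yaw",-np.arctan(f[0]),r.sum())
E
```

```text
coarse [ 0.7  0.7  0.5 28.6]
-0.104 [ 0.7 -0.1  1.  28.8]
-0.102 [ 1.1 -0.3 -0.7 29.1]
-0.1 [-4.7  0.6  3.6 29.3]
-0.098 [-10.3   1.6   6.5  29.6]
-0.096 [-14.    3.1  11.7  29.8]
(np.float64(-0.20334905304812506), np.float64(0.03324027859708177), np.float64(-0.5493019524189314), 33.125)
0 w,h 31 35 716 batten xy [-0.0339  0.2522] edge yaws []
0 w,h 32 39 780 batten xy [-0.0349  0.0055] edge yaws []
0 w,h 30 30 700 batten xy [-0.033  -0.2484] edge yaws []
0 w,h 66 51 2934 batten xy [-0.1209 -0.1315] edge yaws [0.034 0.038]
0 w,h 50 50 1939 batten xy [-0.1342  0.1082] edge yaws []
0 batten back-edge yaw -0.06269433830500647 315
3 w,h 40 37 864 batten xy [-0.0376  0.2464] edge yaws []
3 w,h 54 55 2017 batten xy [-0.0527  0.1212] edge yaws []
3 w,h 32 39 781 batten xy [-0.035   0.0055] edge yaws []
3 w,h 63 50 2846 batten xy [-0.0465 -0.1329] edge yaws [-0.064 -0.067]
3 w,h 30 30 699 batten xy [-0.033  -0.2484] edge yaws []
3 batten back-edge yaw -0.06251009536148494 315
4 w,h 40 37 857 batten xy [-0.0376  0.2465] edge yaws []
4 w,h 54 55 2017 batten xy [-0.0527  0.1212] edge yaws []
4 w,h 32 39 781 batten xy [-0.0349  0.0056] edge yaws []
4 w,h 63 49 2845 batten xy [-0.0465 -0.1329] edge yaws [-0.061 -0.063]
4 w,h 30 30 701 batten xy [-0.033  -0.2484] edge yaws []
4 batten back-edge yaw -0.06261500021644877 315
```

```bash
python3 - <<'E'
import cv2,numpy as np
for n,bs in (("top",{"L":(138,122,46,46),"M":(268,130,38,40),"R":(394,133,48,44)}),("scene",{"L":(382,260,50,58),"M":(245,236,42,50),"R":(106,212,48,52)})):
    a,b=cv2.imread(f"pics/{n}0.png"),cv2.imread(f"pics/{n}_4.png")
    for k,(x,y,w,h) in bs.items():
        p,q=[cv2.cvtColor(i[y:y+h,x:x+w],6).astype(float) for i in (a,b)]
        print(n,k,np.round(cv2.phaseCorrelate(p,q,cv2.createHanningWindow((w,h),6))[0],2),np.abs(p-q).mean().round(1))
a,b=[cv2.imread(f"pics/{f}.png")[110:180,130:200] for f in("top0","top_4")]
cv2.imwrite("pics/cmp.png",cv2.resize(np.hstack([a,b]),None,fx=5,fy=5,interpolation=cv2.INTER_NEAREST))
E
```

```text
top L [-0.01 -0.03] 1.9
top M [ 0.03 -0.06] 1.8
top R [-0.07  0.49] 1.9
scene L [-0.01  0.  ] 0.3
scene M [0.46 0.01] 0.3
scene R [0.02 0.01] 0.6
```

View pics/cmp.png

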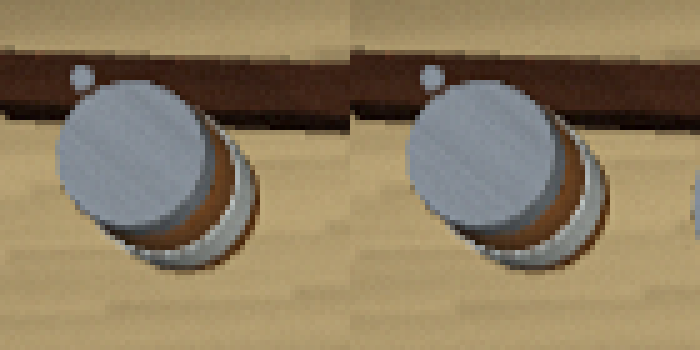

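The before and after views of the left jar are identical (lid at (133,155) versus (483-350,155)). The small jars have not moved, so I'm handing in.

```bash
python3 -c "
from bench import ctrl
print(ctrl.get_obs()['time_s'],ctrl.sign_off())"
```

```text
the job is handed in; nothing more can be done
33.125 None
```

I pushed the big jar and then the tin back against the batten, one into each gap, and handed the job in at 33 s. The jar was cradled between partly open fingers. The tin was pushed with both fingers, then nudged once at its centre with the fingers shut. I read the force after each 2 mm step near the batten, and it reached at most about 16 N along the push. The sign-off call gives no verdict.

- **Tin:** its long edges measured -0.061 and -0.063 rad against the batten's -0.063 rad, so it is flush. Its centre measured 46.5 mm in front of the batten (45 mm nominal).
- **Big jar:** its centre read about 53 mm in front of the batten (48 mm nominal). The middle small jar read 35 mm in the same way against a true 30 mm, so I put the difference down to measurement bias. The contact force also rose within about 2 mm of where it should.
- **Small jars:** none of the three moved, comparing before and after views from both cameras.
- **Disagreements:**
    - Image code made the left small jar's outline look larger afterwards, but an enlarged before/after comparison showed it unchanged.
    - Two of the six image-shift checks on the small jars read about 0.5 pixel, each contradicted by the other camera.
    - Rough early position readings from the scene camera differed from the top camera's by 1–2 cm. I used the top camera, which matched the given sizes.

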